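Lock the missing sherd prop into the mounting rail

ROBOT

A 6-joint arm with a two-finger parallel gripper is mounted at the origin on the work surface. World frame = base frame: x ahead of the robot, y to its left, z up, the work surface at z = 0. Lengths are in m, angles in rad, forces in N, time in s.
With the tool pointing down it reaches from about 0.35 to 0.875 m from the base axis. Payload 4.2 kg.
Tool frame: the origin (TCP) lies midway between the tips of the shut fingers; the grasp point (between the pads) lies 19 mm behind it; z points along the fingers, y is the direction in which the jaws open and shut (so a half turn about z gives the same grasp; the last joint's range is limited). The gripper opens to 85 mm and grips with 20 to 120 N. Pads are 22 mm wide; open, the fingers measure 114 mm over their backs; the gripper's body (76 mm by 85 mm) begins 54 mm behind the grasp point. The pads swing forward as they close: fully open they stand 13 mm farther back than shut.
Start: joints at [-0.887, 0.385, 0.008, 0, -1.194, -0.259], TCP at [0.258, -0.569, 0.231] pointing down, gripper open.
Joint ranges: [-3.14, 3.14], [-1.21, 2.06], [-1.07, 1.41], [-3.16, 2.05], [-2.99, -0.16], [-3.1, 3.1]. Speed limits (rad/s): [2.79, 2.79, 3.14, 3.14, 3.14, 3.14].

INTERFACE

Orientations are given as a rotation vector (axis times angle).
In Python, from cell import get_state, camera, camera_params, hand_in gives the robot as it stands. The module is installed in compiled form; this text tells all that it offers.
- The arm moves only by the shell command python3 -m pendant 'ROWS' [FORCE]. ROWS is JSON, a list of rows, each an object with "translation": the shift along the tool's x, y, z normalised to -1 to 1, where 1 is 100 mm, a list of three; "turn": the turn, a rotation vector about the tool's x, y, z normalised to -1 to 1, where 1 is 30 degrees, a list of three; "claw": the gripper command: -1 is fully open, 1 is shut, values between are in proportion. A call has 1 to 12 rows; each row is the pose to reach, as a shift and turn from the pose commanded when the call began, along the tool's axes at that moment; what a row does not reach only later rows make up. A row lasts 1/12 s, in which the tool goes at most 41.7 mm and 7.16 degrees, less where a joint would pass 70% of its speed; a pose out of reach is approached as far as the arm can. A call with a number of a shift or a turn outside -1 to 1 is refused whole. A call with a gripper value outside its range is refused whole. The fingers move at their own pace and stop on an object; FORCE is the grip in N (left out, the last holds). Time passes only in rows, so rows that repeat a pose let the fingers close. It gives the time, the measured TCP pose, the force and the opening at its end, in the units of the state.
- get_state(): the state, without advancing time (a new reading comes with each control period).
- camera(name): name is "scene" or "top" or "wrist"; returns (picture, depth): 384x512x3 uint8, blue, green, red; 384x512 float32, m along the optical axis (not along the pixel's ray), 0 where there is no reading.
- camera_params(name): a dict with "mtx" (3x3 intrinsics, pixels), "k1" (the pictures are not rectified: a ray, as slopes to the right and down, at radius r is drawn at 1 + k1 r^2 times it, then the intrinsics apply), "rvec" (rotation vector, rad) and "tvec" (3), from world to camera coordinates, as OpenCV has them; the wrist camera has in their place "T_tool_cam" (4x4, takes a point from camera to tool coordinates, whose origin is the TCP and whose axes are the flange's). Camera axes: x right, y down, z forward; pixel columns grow to the right and rows downward; lengths in m; the calibration is good to about 2 mm. A picture is of the moment at which its call begins: read the wrist's pose just before it. camera_params takes no time and is no camera call.
- hand_in(): hands the job in, once; it reports no verdict.
The state is a dict: "time": time; "q": joint angles; "qd": joint speeds; "joint_efforts": joint torques, N m; "tcp_pos": TCP position; "eef_rot": TCP orientation; "contact_force": force on the tool from outside, world axes, zero at the start; "torque": the same for the moment, N m; "grip_width": finger opening in m.
Only numpy, scipy, OpenCV 4.12 (cv2) and the standard library are available. Lean on these libraries where they do the work, as an engineer would, in place of code of your own. Each camera call takes 0.05 s, during which the arm holds its last target. There are 200 camera calls.

TASK

The slotted mounting rail that will carry a pot sherd lacks its middle prop. Take the loose prop with the narrow oblong T foot, lower its foot lengthwise through the slot about midway between the two props already in the rail, give it a quarter turn so that the foot lies crosswise under the lips, and leave it standing upright there. Leave the round-footed and the square-footed props standing where they are.

Things in the scene. Friction and masses are not known exactly. Their poses are not given: they have to be found in the camera images.
- prop_t: Loose prop to fit, metal, about 0.16 kg, upright. T foot 50 mm along body x, 24 along y, 10 thick; 14 mm stem; at 40 to 70 mm up a flat wing grip 44 mm along x, 16 thick along y; cork pad on top, 76 mm tall in all. Wing and foot run the same way. Origin: centre of the foot's underside, z up.
- rail: Fixed aluminium rail, 240 mm along body x (slot direction), 100 wide, 28 tall. Origin: centre of underside, below the slot's middle. Slot mouth 36 wide, open x -108 to 108; lips 8 thick; cavity under them 62 wide, from 6 to 20 mm up: a 10 mm foot has 4 mm of play. Turns either way, no stop. Props like the T-foot one, tops 82 mm up, are fixed in it at x -88 and 88, wings crosswise.
- prop_round: Loose prop with a round foot, 52 mm across, 10 mm thick, too wide for the slot; stem, wing and pad like the T-foot prop. Origin: centre of its underside. To be left alone.
- prop_square: Loose prop with a square foot, 46 by 46 mm, 10 mm thick, too wide for the slot; stem, wing and pad like the T-foot prop. Origin: centre of its underside. To be left alone.
There are look-alikes about, which are no part of the job. Leave any blue or purple look-alike of the prop_t alone.

How it is judged:
By the outcome, as a careful person would: the job done as asked, in the order asked, and still so for the second after the job is handed in, with the robot touching nothing.
It also fails if it takes over 42 s, if anything falls off the work surface, if the arm or the gripper's body presses on something with over 40 N, if the wrist force passes 120 N, or if a joint passes its speed limit or range.

## Working session

There is one attempt and no reset: what is moved stays moved. The work goes in short steps, Python scripts to look and compute and a shell command to move; the robot and the scene stay as the last step left them, time stands still between calls to the robot, and variables do not carry over. Pictures are saved under pics/ and viewed, about 8 in all and at most 12, crops included, and the job is handed in when it is done.

```bash
mkdir -p pics; cat > h.py <<'E'
import numpy as np, cv2
from cell import get_state, camera, camera_params
from scipy.spatial.transform import Rotation as R
def T_cam(name, st=None):
    p=camera_params(name)
    if name=="wrist":
        st=st or get_state(); T=np.eye(4); T[:3,:3]=R.from_rotvec(st["eef_rot"]).as_matrix(); T[:3,3]=st["tcp_pos"]
        return p,T@np.array(p["T_tool_cam"])
    E=np.eye(4); E[:3,:3]=R.from_rotvec(np.ravel(p["rvec"])).as_matrix(); E[:3,3]=np.ravel(p["tvec"])
    return p,np.linalg.inv(E)
def slopes(p,uv):
    K=np.array(p["mtx"]); d=np.array([p["k1"],0,0,0,0],float)
    return cv2.undistortPoints(np.array(uv,float).reshape(-1,1,2),K,d).reshape(-1,2)
def onplane(p,T,uv,z):
    s=slopes(p,uv); r=np.c_[s,np.ones(len(s))]@T[:3,:3].T; o=T[:3,3]
    return o+r*((z-o[2])/r[:,2])[:,None]
def cloud(p,T,depth):
    v,u=np.mgrid[:384,:512]; s=slopes(p,np.c_[u.ravel(),v.ravel()]); d=depth.ravel()[:,None]
    return (np.c_[s*d,d]@T[:3,:3].T+T[:3,3]).reshape(384,512,3)
E
python3 - <<'E'
from h import *
for n in("top","scene"):
    im,d=camera(n); np.savez(f"{n}0.npz",im=im,d=d); cv2.imwrite(f"pics/{n}0.png",im)
    p,T=T_cam(n); print(n,T[:3,3].round(3),T[:3,2].round(2),p["k1"],(d>0).mean())
print(get_state())
E
```

```text
top [0.531 0.071 0.902] [ 0.05  0.02 -1.  ] -0.14345436458843944 0.996002197265625
scene [0.86  0.461 0.61 ] [-0.36 -0.51 -0.78] -0.10551376769205756 0.9959513346354166
{'time': 0.1, 'q': array([-8.87403482e-01,  3.85505370e-01,  6.75949742e-03, -4.13304965e-04,
       -1.19400223e+00, -2.58570320e-01]), 'qd': array([ 0.00073374, -0.00150287,  0.00286381,  0.0013718 ,  0.00120849,
       -0.00186393]), 'joint_efforts': array([-7.79792135e-04, -3.93319952e+01,  1.88928258e+01,  4.19801742e+00,
       -2.61542642e-03, -2.04035743e-06]), 'tcp_pos': array([ 0.25737914, -0.56897471,  0.2303175 ]), 'eef_rot': array([ 6.61954079e-01, -3.07050465e+00, -3.00534546e-03]), 'contact_force': array([ 0.54907263, -0.71936236, -0.05419032]), 'torque': array([ 0.07230045, -0.04746874,  0.02492431]), 'grip_width': 0.08506250601144726}
```

View pics/top0.png

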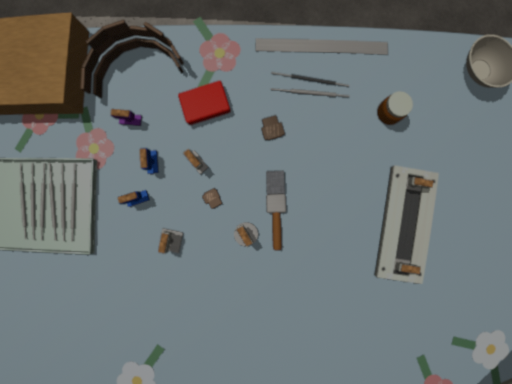

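View pics/scene0.png

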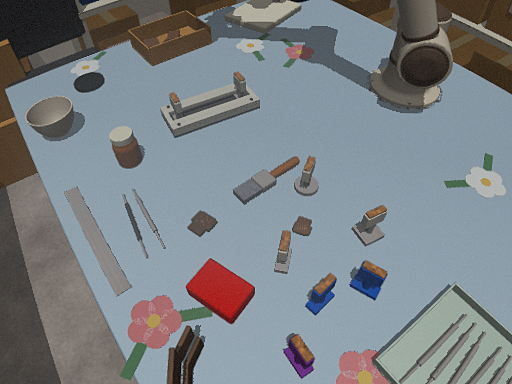

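The top view shows the grey T-foot prop at about (195,160), round foot at (246,235) and square foot at (170,241). The blue and purple look-alikes are at (125..150, 115..200), and the rail is centred near (408,224). The scene view confirms this: the T-foot prop is at (284,252).

```bash
python3 - <<'E'
from h import *
pics=[]
for n,boxes in(("top",{"t":(178,142,215,182),"rail":(372,158,446,288)}),("scene",{"t":(265,222,305,280),"rail":(150,65,270,140)})):
    f=np.load(f"{n}0.npz"); im=f["im"]; p,T=T_cam(n); C=cloud(p,T,f["d"]); hsv=cv2.cvtColor(im,cv2.COLOR_BGR2HSV)
    for k,(a,b,c,d) in boxes.items():
        c_=C[b:d,a:c].reshape(-1,3); h=hsv[b:d,a:c].reshape(-1,3)
        cork=(h[:,0]<20)&(h[:,1]>110)&(c_[:,2]>.05)
        print(n,k,"zmax",np.percentile(c_[:,2],[1,50,99]).round(3))
        if k=="t":
            for nm,m in(("cork",cork),("foot",(c_[:,2]>.005)&(c_[:,2]<.02)),("all>.03",(c_[:,2]>.03))):
                q=c_[m]; 
                if len(q)<5: print(nm,len(q)); continue
                r=cv2.minAreaRect(q[:,:2].astype(np.float32)*1000); bx=cv2.boxPoints(r)
                print(nm,len(q),q.mean(0).round(4),np.round(r[0],1),np.round(r[1],1),round(r[2],1), bx.round(0).tolist(),np.percentile(q[:,2],[5,95]).round(3))
        else:
            m=(c_[:,2]>.021)&(c_[:,2]<.034); r=cv2.minAreaRect(c_[m][:,:2].astype(np.float32)*1000)
            print("railtop",m.sum(),np.round(r[0],1),np.round(r[1],1),round(r[2],1),cv2.boxPoints(r).round(0).tolist(),np.median(c_[m][:,2]))
            q=c_[cork]; 
            if len(q)>10:
                _,l,ce=cv2.kmeans(q.astype(np.float32),2,None,(3,50,1e-5),5,0); print("corks",ce.round(4).tolist())
    a,b,c,d=list(boxes.values())[0]; pics.append(cv2.resize(im[b:d,a:c],(400,400),interpolation=cv2.INTER_CUBIC))
cv2.imwrite("pics/c1.png",np.hstack(pics))
E
```

```text
top t zmax [-0.005 -0.001  0.077]
cork 103 [0.6304 0.2196 0.0744] [630.9 220.1] [36.6 11.3] 42.0 [[613.0, 212.0], [621.0, 204.0], [648.0, 228.0], [641.0, 237.0]] [0.072 0.077]
foot 100 [0.6279 0.2123 0.0087] [631.6 220.2] [50.1 23.3] 39.0 [[605.0, 213.0], [619.0, 195.0], [658.0, 227.0], [644.0, 245.0]] [0.006 0.011]
all>.03 202 [0.6269 0.2145 0.0955] [583.  157.9] [200.5  22.8] 52.6 [[513.0, 85.0], [531.0, 71.0], [653.0, 231.0], [635.0, 245.0]] [0.052 0.077]
top rail zmax [-0.004  0.005  0.082]
railtop 3413 [ 503.4 -235.1] [102.1 239.7] 81.7 [[377.0, -268.0], [615.0, -303.0], [629.0, -202.0], [392.0, -167.0]] 0.026805839548861288
corks [[0.5311999917030334, 0.0714000016450882, 0.902400016784668], [0.5031999945640564, -0.23340000212192535, 0.08100000023841858]]
scene t zmax [-0.003 -0.001  0.076]
cork 127 [0.6352 0.2245 0.079 ] [742.7 332.3] [349.1  14.5] 45.3 [[615.0, 213.0], [625.0, 203.0], [871.0, 451.0], [860.0, 461.0]] [0.073 0.076]
foot 314 [0.609  0.2125 0.008 ] [601.6 207.4] [119.1  29.4] 28.3 [[542.0, 192.0], [556.0, 166.0], [661.0, 223.0], [647.0, 249.0]] [0.006 0.01 ]
all>.03 301 [0.6437 0.2333 0.0842] [741.9 330.7] [352.4  18. ] 44.9 [[611.0, 213.0], [623.0, 200.0], [873.0, 449.0], [860.0, 461.0]] [0.046 0.076]
scene rail zmax [-0.004 -0.001  0.08 ]
railtop 1697 [ 504.8 -234.7] [106.5 240.7] 82.1 [[378.0, -271.0], [617.0, -304.0], [631.0, -198.0], [393.0, -165.0]] 0.026478753656999254
corks [[0.5928999781608582, -0.24639999866485596, 0.07989999651908875], [0.41929998993873596, -0.22059999406337738, 0.07980000227689743]]
```

View pics/c1.png

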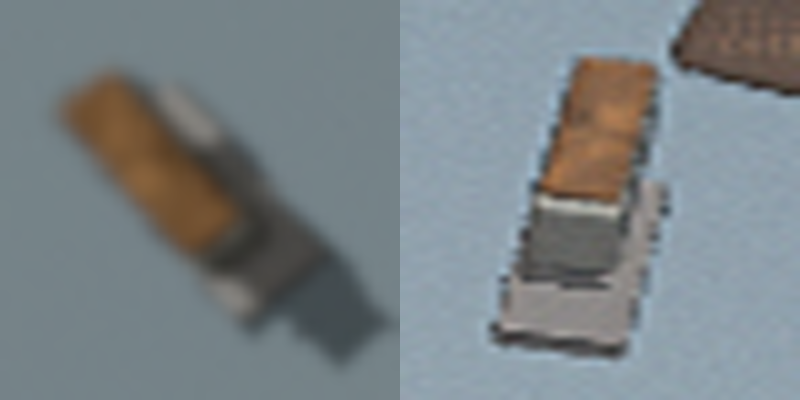

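```bash
python3 -c "
from h import *
s=get_state();M=R.from_rotvec(s['eef_rot']).as_matrix();print(M.round(3));print(M.T@(np.array([.631,.220,.23])-s['tcp_pos']));print(np.round(camera_params('wrist')['T_tool_cam'],3), camera_params('wrist')['mtx'])"
python3 -m pendant '[{"translation":[-0.95,0.8,0],"turn":[0,0,0],"claw":-1},{"translation":[-0.95,0.8,0],"turn":[0,0,0],"claw":-1},{"translation":[-0.95,0.8,0],"turn":[0,0,0],"claw":-1}]'
```

```text
[[-0.911 -0.412 -0.001]
 [-0.412  0.911  0.002]
 [ 0.     0.002 -1.   ]]
[-0.6655075   0.56495281  0.00135393]
[[ 0.    -0.953 -0.303  0.078]
 [ 1.    -0.     0.     0.001]
 [-0.    -0.303  0.953 -0.143]
 [ 0.     0.     0.     1.   ]] [[298.66759165   0.         254.46760717]
 [  0.         298.66759165 189.31409087]
 [  0.           0.           1.        ]]
time: 0.35
tcp_pos: [0.311, -0.4561, 0.2302]
eef_rot: [0.659, -3.071, -0.003]
contact_force: [0.8, 0.2, 0.5]
grip_width: 0.0853
```

```bash
python3 -m pendant '[{"translation":[-0.95,0.8,0],"turn":[0,0,0],"claw":-1},{"translation":[-0.95,0.8,0],"turn":[0,0,0],"claw":-1},{"translation":[-0.95,0.8,0],"turn":[0,0,0],"claw":-1}]' >/dev/null
python3 -m pendant '[{"translation":[-0.95,0.8,0],"turn":[0,0,0],"claw":-1},{"translation":[-0.95,0.8,0],"turn":[0,0,0],"claw":-1},{"translation":[-0.95,0.8,0],"turn":[0,0,0],"claw":-1}]' >/dev/null
python3 -m pendant '[{"translation":[-0.95,0.8,0],"turn":[0,0,0],"claw":-1},{"translation":[-0.95,0.8,0],"turn":[0,0,0],"claw":-1},{"translation":[-0.95,0.8,0],"turn":[0,0,0],"claw":-1}]' 
python3 -m pendant '[{"translation":[-0.95,0.8,0],"turn":[0,0,0],"claw":-1},{"translation":[-0.95,0.8,0],"turn":[0,0,0],"claw":-1},{"translation":[-0.95,0.8,0],"turn":[0,0,0],"claw":-1}]' >/dev/null
python3 -m pendant '[{"translation":[-0.95,0.8,0],"turn":[0,0,0],"claw":-1},{"translation":[-0.95,0.8,0],"turn":[0,0,0],"claw":-1},{"translation":[-0.95,0.8,0],"turn":[0,0,0],"claw":-1}]' >/dev/null
python3 -m pendant '[{"translation":[-0.95,0.8,0],"turn":[0,0,-0.52],"claw":-1},{"translation":[-0.95,0.8,0],"turn":[0,0,-0.52],"claw":-1},{"translation":[-0.95,0.8,0],"turn":[0,0,-0.52],"claw":-1},{"translation":[-0.95,0.8,0],"turn":[0,0,-0.52],"claw":-1},{"translation":[-0.95,0.8,0],"turn":[0,0,-0.52],"claw":-1}]'
python3 - <<'E'
from h import *
st=get_state(); im,d=camera("wrist"); np.savez("w1.npz",im=im,d=d); cv2.imwrite("pics/w1.png",im)
p,T=T_cam("wrist",st); C=cloud(p,T,d); hsv=cv2.cvtColor(im,cv2.COLOR_BGR2HSV)
near=np.hypot(C[...,0]-.631,C[...,1]-.220)<.05
for nm,m in(("cork",near&(C[...,2]>.066)&(C[...,2]<.09)&(hsv[...,1]>90)),("foot",near&(C[...,2]>.005)&(C[...,2]<.016))):
    q=C[m]; r=cv2.minAreaRect(q[:,:2].astype(np.float32)*1000); print(nm,m.sum(),np.round(r[0],1),np.round(r[1],1),round(r[2],1),np.median(q[:,2]).round(4))
M=R.from_rotvec(st["eef_rot"]).as_matrix(); print(st["tcp_pos"].round(4),M.round(3),"yaw y",np.degrees(np.arctan2(M[1,1],M[0,1])))
E
```

```text
time: 1.1
tcp_pos: [0.4721, -0.1191, 0.2312]
eef_rot: [0.663, -3.071, -0.0]
contact_force: [1.1, -0.4, -0.2]
grip_width: 0.0854
time: 2.02
tcp_pos: [0.6326, 0.2169, 0.2291]
eef_rot: [1.075, -2.949, 0.0]
contact_force: [-0.9, -0.9, 0.2]
grip_width: 0.0852
cork 480 [629.8 221.5] [37.9 13.4] 40.7 0.0764
foot 272 [630.8 222. ] [50.1 23.4] 40.5 0.0104
[0.6326 0.2169 0.2291] [[-0.765 -0.644 -0.003]
 [-0.644  0.765 -0.001]
 [ 0.003  0.001 -1.   ]] yaw y 130.06963913403635
```

View pics/w1.png

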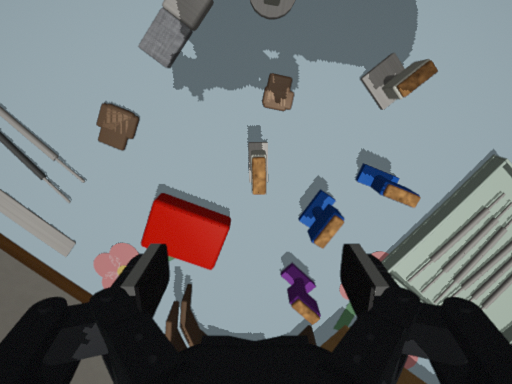

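The wrist view shows the grey T prop at (258,170), the blue look-alikes at (322,215) and (385,185), and the red box's nearest corner at (230,220). I'll check finger clearance numerically.

```bash
python3 - <<'E'
from h import *
for n in("w1","top0"):
    f=np.load(n+".npz"); p,T=T_cam("wrist" if n=="w1" else "top"); C=cloud(p,T,f["d"])
    st=get_state(); M=R.from_rotvec(st["eef_rot"]).as_matrix()
    L=(C-[.6305,.221,0])@M*1000
    m=(C[...,2]>.012)&(C[...,2]<.3)&(abs(L[...,0])<45)&(abs(L[...,1])<75)&(np.hypot(L[...,0],L[...,1])>27)
    q=L[m]; print(n,len(q)); 
    for a in range(-45,45,10):
        s=q[(q[:,0]>=a)&(q[:,0]<a+10)]; print(a,"neg y max",s[s[:,1]<0,1].max(initial=-99).round(),"pos min",s[s[:,1]>0,1].min(initial=99).round(),"zmax",(-s[:,2]).max(initial=0).round())
print(M.T@(np.array([.6305,.221,.038])-st["tcp_pos"]))
E
```

```text
w1 14050
-45 neg y max -99.0 pos min 99.0 zmax 0.0
-35 neg y max -99.0 pos min 99.0 zmax 0.0
-25 neg y max -99.0 pos min 99.0 zmax 0.0
-15 neg y max -46.0 pos min 38.0 zmax 300.0
-5 neg y max -46.0 pos min 38.0 zmax 300.0
5 neg y max -41.0 pos min 33.0 zmax 300.0
15 neg y max -37.0 pos min 33.0 zmax 300.0
25 neg y max -99.0 pos min 99.0 zmax 0.0
35 neg y max -99.0 pos min 99.0 zmax 0.0
top0 0
-45 neg y max -99.0 pos min 99.0 zmax 0.0
-35 neg y max -99.0 pos min 99.0 zmax 0.0
-25 neg y max -99.0 pos min 99.0 zmax 0.0
-15 neg y max -99.0 pos min 99.0 zmax 0.0
-5 neg y max -99.0 pos min 99.0 zmax 0.0
5 neg y max -99.0 pos min 99.0 zmax 0.0
15 neg y max -99.0 pos min 99.0 zmax 0.0
25 neg y max -99.0 pos min 99.0 zmax 0.0
35 neg y max -99.0 pos min 99.0 zmax 0.0
[-0.00266476  0.00527922  0.19181153]
```

```bash
python3 -m pendant '[{"translation":[-0.02,0.05,0.4],"turn":[0,0,0],"claw":-0.2},{"translation":[-0.02,0.05,0.8],"turn":[0,0,0],"claw":-0.2},{"translation":[-0.02,0.05,1],"turn":[0,0,0],"claw":-0.2},{"translation":[-0.02,0.05,1],"turn":[0,0,0],"claw":-0.2},{"translation":[-0.02,0.05,1],"turn":[0,0,0],"claw":-0.2}]' 60
python3 -m pendant '[{"translation":[0,0,0.3],"turn":[0,0,0],"claw":-0.2},{"translation":[0,0,0.6],"turn":[0,0,0],"claw":-0.2},{"translation":[0,0,0.8],"turn":[0,0,0],"claw":-0.2},{"translation":[0,0,0.9],"turn":[0,0,0],"claw":-0.2},{"translation":[0,0,0.9],"turn":[0,0,0],"claw":-0.2},{"translation":[0,0,0.9],"turn":[0,0,0],"claw":-0.2}]'
python3 - <<'E'
from h import *
st=get_state(); im,d=camera("wrist"); a=im
im2,d2=camera("scene"); b=cv2.resize(im2[180:330,200:400],(512,384)); cv2.imwrite("pics/g1.png",cv2.resize(np.hstack([a,b]),(800,300)))
M=R.from_rotvec(st["eef_rot"]).as_matrix(); print((M.T@(np.array([.6305,.221,.038])-st["tcp_pos"])).round(4),st["contact_force"])
E
```

```text
time: 2.48
tcp_pos: [0.6307, 0.2185, 0.1312]
eef_rot: [1.071, -2.951, 0.002]
contact_force: [-0.4, -0.2, 0.6]
grip_width: 0.0512
time: 2.98
tcp_pos: [0.6325, 0.2203, 0.0436]
eef_rot: [-1.072, 2.949, -0.0]
contact_force: [-0.1, -0.2, 0.6]
grip_width: 0.0511
[0.0011 0.0018 0.0055] [-0.07908203 -0.20909564  0.5573196 ]
```

View pics/g1.png

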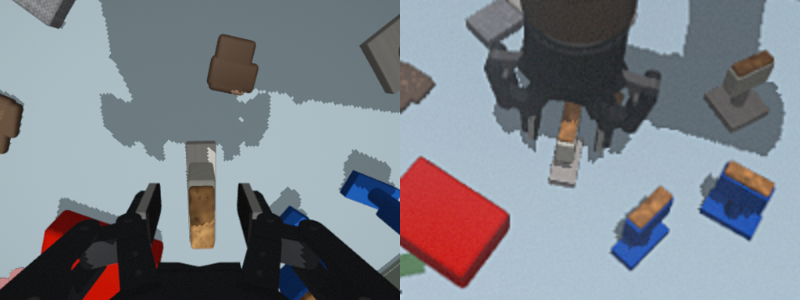

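The wing sits centred between the fingers at about (202,215) in the left half, so I'll lower 4 mm and close.

```bash
python3 -m pendant '[{"translation":[0,0.01,0.04],"turn":[0,0,0],"claw":-0.2},{"translation":[0,0.01,0.04],"turn":[0,0,0],"claw":1},{"translation":[0,0.01,0.04],"turn":[0,0,0],"claw":1},{"translation":[0,0.01,0.04],"turn":[0,0,0],"claw":1},{"translation":[0,0.01,0.04],"turn":[0,0,0],"claw":1},{"translation":[0,0.01,0.04],"turn":[0,0,0],"claw":1},{"translation":[0,0.01,0.04],"turn":[0,0,0],"claw":1},{"translation":[0,0.01,0.04],"turn":[0,0,0],"claw":1}]' 60
python3 -m pendant '[{"translation":[0,0,-0.2],"turn":[0,0,0],"claw":1},{"translation":[0,0,-0.5],"turn":[0,0,0],"claw":1},{"translation":[0,0,-0.8],"turn":[0,0,0],"claw":1},{"translation":[0,0,-1],"turn":[0,0,0],"claw":1},{"translation":[0,0,-1],"turn":[0,0,0],"claw":1},{"translation":[0,0,-1],"turn":[0,0,0],"claw":1}]'
python3 - <<'E'
from h import *
st=get_state(); im,d=camera("wrist"); cv2.imwrite("pics/g2.png",im); np.savez("w2.npz",im=im,d=d)
M=R.from_rotvec(st["eef_rot"]).as_matrix(); print(st["tcp_pos"],np.degrees(np.arctan2(M[1,1],M[0,1])),(M.T@(np.array([.504,-.235,.14])-st["tcp_pos"])).round(4))
E
```

```text
time: 3.75
tcp_pos: [0.6307, 0.2209, 0.0379]
eef_rot: [-1.073, 2.952, 0.0]
contact_force: [0.1, -0.6, 3.0]
grip_width: 0.015
time: 4.25
tcp_pos: [0.6304, 0.221, 0.1378]
eef_rot: [-1.072, 2.952, 0.002]
contact_force: [-0.1, -0.8, -1.4]
grip_width: 0.0151
[0.63035664 0.22097903 0.13783176] 129.916471521573 [ 0.3895 -0.2686 -0.0029]
```

View pics/g2.png

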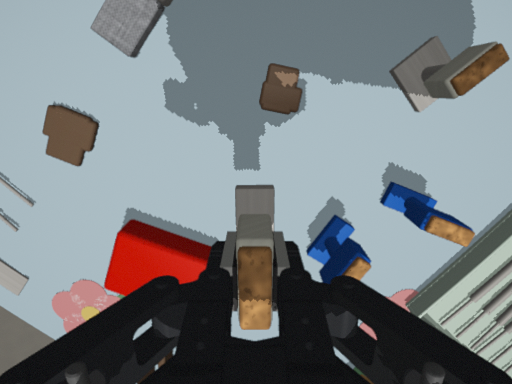

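```bash
python3 -m pendant '[{"translation":[0.25,-0.17,-0.2],"turn":[0,0,0],"claw":1},{"translation":[0.55,-0.4,-0.2],"turn":[0,0,0],"claw":1},{"translation":[0.85,-0.6,-0.2],"turn":[0,0,0],"claw":1},{"translation":[0.97,-0.67,-0.2],"turn":[0,0,0],"claw":1}]' >/dev/null
python3 -m pendant '[{"translation":[0.32,-0.22,0],"turn":[0,0,0],"claw":1},{"translation":[0.65,-0.44,0],"turn":[0,0,0],"claw":1},{"translation":[0.97,-0.67,0],"turn":[0,0,0],"claw":1}]' >/dev/null
python3 -m pendant '[{"translation":[0.32,-0.22,0],"turn":[0,0,0],"claw":1},{"translation":[0.65,-0.44,0],"turn":[0,0,0],"claw":1},{"translation":[0.97,-0.67,0],"turn":[0,0,0],"claw":1}]' >/dev/null
python3 -m pendant '[{"translation":[0.32,-0.22,0],"turn":[0,0,0.1],"claw":1},{"translation":[0.6,-0.42,0],"turn":[0,0,0.3],"claw":1},{"translation":[0.85,-0.6,0],"turn":[0,0,0.5],"claw":1},{"translation":[0.97,-0.67,0],"turn":[0,0,0.7],"claw":1},{"translation":[0.97,-0.67,0],"turn":[0,0,0.8],"claw":1}]'
python3 -m pendant '[{"translation":[0,0,0],"turn":[0,0,0.2],"claw":1},{"translation":[0,0,0],"turn":[0,0,0.4],"claw":1},{"translation":[0,0,0],"turn":[0,0,0.6],"claw":1},{"translation":[0,0,0],"turn":[0,0,0.75],"claw":1},{"translation":[0,0,0],"turn":[0,0,0.8],"claw":1},{"translation":[0,0,0],"turn":[0,0,0.8],"claw":1}]'
python3 - <<'E'
from h import *
st=get_state(); im,d=camera("wrist"); np.savez("w3.npz",im=im,d=d)
im2,d2=camera("top"); np.savez("top3.npz",im=im2,d=d2); cv2.imwrite("pics/r1.png",cv2.resize(np.hstack([im,cv2.resize(im2[140:300,340:500],(384,384))]),(800,343)))
M=R.from_rotvec(st["eef_rot"]).as_matrix(); print(st["tcp_pos"],np.degrees(np.arctan2(M[1,1],M[0,1])),(M.T@(np.array([.504,-.235,.14])-st["tcp_pos"])).round(4))
E
```

```text
time: 5.55
tcp_pos: [0.5025, -0.2362, 0.155]
eef_rot: [0.421, -3.109, -0.003]
contact_force: [0.7, 0.4, -1.8]
grip_width: 0.0154
time: 6.05
tcp_pos: [0.5039, -0.2334, 0.1552]
eef_rot: [-0.222, -3.13, -0.001]
contact_force: [0.4, -0.7, -1.8]
grip_width: 0.0156
[ 0.50388692 -0.23342465  0.1552327 ] 81.89412197810044 [-0.0004 -0.0016  0.0152]
```

View pics/r1.png

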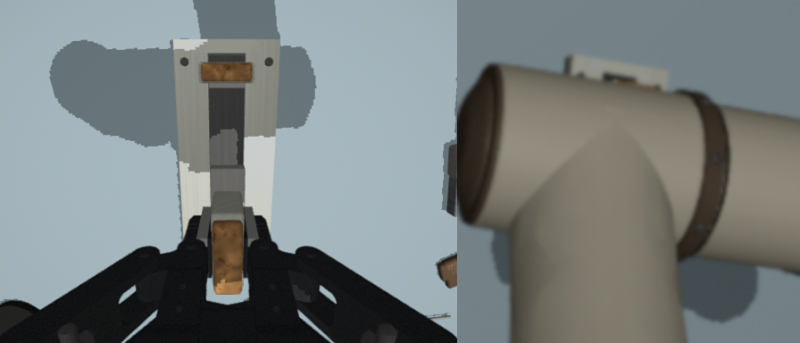

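The rail and its near prop are visible, with the slot running straight ahead and the held foot about over it. I'll measure lateral offset and angle in tool axes.

```bash
python3 - <<'E'
from h import *
f=np.load("w3.npz"); im=f["im"]; d=f["d"]; p=camera_params("wrist"); L=cloud(p,np.array(p["T_tool_cam"]),d)*1000
zr=(155.2-28); m=(abs(L[...,2]-zr)<5)&(abs(L[...,1])<70)&(L[...,0]<250)
q=L[m]; print("rail",m.sum(),np.median(q[:,2]),q[:,0].min(),q[:,0].max())
xs=[];c=[];
for a in range(30,125,8):
    s=q[(q[:,0]>a)&(q[:,0]<a+8)][:,1]
    if len(s)<20: continue
    inner=s[(abs(s)<30)]; n=inner[inner<0].max(initial=-99); P=inner[inner>0].min(initial=99)
    print(a,"outer",s.min().round(1),s.max().round(1),"mid",((s.min()+s.max())/2).round(1),"slot",n.round(1),P.round(1),((n+P)/2).round(1)); xs.append(a+4);c.append((s.min()+s.max())/2)
print("angle deg",np.degrees(np.polyfit(xs,c,1)[0]),"at x=0",np.polyval(np.polyfit(xs,c,1),0))
hsv=cv2.cvtColor(im,cv2.COLOR_BGR2HSV)
k=(hsv[...,0]<20)&(hsv[...,1]>110)&(abs(L[...,2]-(155.2-82))<8)&(L[...,0]>50)&(abs(L[...,1])<40); print("rail cork",k.sum(),L[k].mean(0),L[k].min(0),L[k].max(0))
k=(abs(L[...,2]-28)<6)&(abs(L[...,1])<20)&(L[...,0]>0)&(L[...,0]<50); r=L[k]; print("foot",k.sum(),r.min(0),r.max(0),np.median(r[:,2]), "mid y",(r[:,1].min()+r[:,1].max())/2)
k=(hsv[...,0]<20)&(hsv[...,1]>110)&(abs(L[...,2]+38)<8)&(abs(L[...,1])<20); print("held cork",L[k].min(0),L[k].max(0))
E
```

```text
rail 14078 126.9005820685786 -89.15789777247826 119.86882781869092
30 outer -50.2 49.4 mid -0.4 slot -18.4 17.5 -0.4
38 outer -50.6 49.7 mid -0.4 slot -18.8 18.0 -0.4
46 outer -50.2 49.5 mid -0.3 slot -18.6 17.9 -0.4
54 outer -50.6 49.9 mid -0.4 slot -18.4 17.7 -0.4
62 outer -50.3 49.5 mid -0.4 slot -18.4 17.6 -0.4
70 outer -50.7 49.8 mid -0.5 slot -18.5 17.7 -0.4
78 outer -50.3 49.7 mid -0.3 slot -18.8 17.7 -0.6
86 outer -50.1 49.2 mid -0.4 slot -27.3 26.5 -0.4
94 outer -50.1 49.3 mid -0.4 slot -18.5 17.9 -0.3
102 outer -50.1 49.4 mid -0.3 slot -0.7 0.1 -0.3
110 outer -50.2 49.5 mid -0.4 slot -0.7 0.1 -0.3
118 outer -50.1 49.4 mid -0.3 slot -0.7 0.1 -0.3
angle deg 0.03468884796650992 at x=0 -0.42943217877133366
rail cork 1112 [88.06105756 -0.36109064 73.2568868 ] [ 81.77135285 -19.86547403  70.79241798] [94.3765365  18.8740996  75.79481221]
foot 1175 [  0.1785935  -11.60097688  25.46980865] [25.15986989 12.41990582 33.88993341] 27.489346560706423 mid y 0.40946447129646124
held cork [-19.17128282  -6.40324631 -40.10582832] [ 20.3629173    7.37653956 -34.22426311]
```

Aligned within about 1 mm (lateral shift −0.8 mm needed, angle 0). Descend through the slot.

```bash
python3 -m pendant '[{"translation":[0,-0.008,0.25],"turn":[0,0,0],"claw":1},{"translation":[0,-0.008,0.5],"turn":[0,0,0],"claw":1},{"translation":[0,-0.008,0.7],"turn":[0,0,0],"claw":1},{"translation":[0,-0.008,0.8],"turn":[0,0,0],"claw":1},{"translation":[0,-0.008,0.8],"turn":[0,0,0],"claw":1},{"translation":[0,-0.008,0.8],"turn":[0,0,0],"claw":1}]'
python3 -m pendant '[{"translation":[0,0,0.07],"turn":[0,0,0],"claw":1},{"translation":[0,0,0.14],"turn":[0,0,0],"claw":1},{"translation":[0,0,0.21],"turn":[0,0,0],"claw":1},{"translation":[0,0,0.26],"turn":[0,0,0],"claw":1},{"translation":[0,0,0.28],"turn":[0,0,0],"claw":1},{"translation":[0,0,0.28],"turn":[0,0,0],"claw":1},{"translation":[0,0,0.28],"turn":[0,0,0],"claw":1}]'
python3 -c "
from h import *
s=get_state(); print(s['tcp_pos'],s['contact_force'],s['torque'])
im,d=camera('wrist'); p=camera_params('wrist'); L=cloud(p,np.array(p['T_tool_cam']),d)*1000
m=(abs(L[...,1])>22)&(abs(L[...,1])<46)&(L[...,0]>60)&(L[...,0]<110)&(L[...,2]>5)&(L[...,2]<30); print('rail top z',np.median(L[m][:,2]),m.sum())"
```

```text
time: 6.65
tcp_pos: [0.505, -0.2347, 0.0772]
eef_rot: [-0.22, -3.133, 0.001]
contact_force: [0.1, -0.6, -0.3]
grip_width: 0.0151
time: 7.23
tcp_pos: [0.5049, -0.2346, 0.0493]
eef_rot: [0.221, 3.134, -0.0]
contact_force: [0.8, 1.2, -1.0]
grip_width: 0.0149
[ 0.50493854 -0.23464173  0.04929571] [ 0.77303081  1.16761034 -0.98907602] [-0.00201562  0.00415234  0.01527389]
rail top z 20.8003570587858 7625
```

```bash
python3 -m pendant '[{"translation":[0,0,0.015],"turn":[0,0,0],"claw":1},{"translation":[0,0,0.03],"turn":[0,0,0],"claw":1},{"translation":[0,0,0.03],"turn":[0,0,0],"claw":1},{"translation":[0,0,0.03],"turn":[0,0,0],"claw":1}]'
python3 -m pendant '[{"translation":[0,0,0],"turn":[0,0,-0.15],"claw":1},{"translation":[0,0,0],"turn":[0,0,-0.3],"claw":1},{"translation":[0,0,0],"turn":[0,0,-0.45],"claw":1},{"translation":[0,0,0],"turn":[0,0,-0.6],"claw":1},{"translation":[0,0,0],"turn":[0,0,-0.8],"claw":1},{"translation":[0,0,0],"turn":[0,0,-1],"claw":1},{"translation":[0,0,0],"turn":[0,0,-1],"claw":1},{"translation":[0,0,0],"turn":[0,0,-1],"claw":1}]'
```

```text
time: 7.62
tcp_pos: [0.5048, -0.2346, 0.0463]
eef_rot: [-0.221, -3.134, 0.0]
contact_force: [0.2, -0.9, -0.8]
grip_width: 0.0152
time: 8.28
tcp_pos: [0.5049, -0.2346, 0.0464]
eef_rot: [-0.594, 3.085, -0.0]
contact_force: [0.4, -0.5, -1.3]
grip_width: 0.0153
```

```bash
python3 -m pendant '[{"translation":[0,0,0],"turn":[0,0,-0.2],"claw":1},{"translation":[0,0,0],"turn":[0,0,-0.4],"claw":1},{"translation":[0,0,0],"turn":[0,0,-0.6],"claw":1},{"translation":[0,0,0],"turn":[0,0,-0.8],"claw":1},{"translation":[0,0,0],"turn":[0,0,-1],"claw":1},{"translation":[0,0,0],"turn":[0,0,-1],"claw":1}]'
python3 -m pendant '[{"translation":[0,0,0],"turn":[0,0,-0.2],"claw":1},{"translation":[0,0,0],"turn":[0,0,-0.4],"claw":1},{"translation":[0,0,0],"turn":[0,0,-0.6],"claw":1},{"translation":[0,0,0],"turn":[0,0,-0.8],"claw":1},{"translation":[0,0,0],"turn":[0,0,-0.95],"claw":1},{"translation":[0,0,0],"turn":[0,0,-1],"claw":1},{"translation":[0,0,0],"turn":[0,0,-1],"claw":1},{"translation":[0,0,0],"turn":[0,0,-1],"claw":1}]'
python3 - <<'E'
from h import *
st=get_state(); im,d=camera("wrist"); np.savez("w4.npz",im=im,d=d); s,_=camera("scene")
cv2.imwrite("pics/t1.png",cv2.resize(np.hstack([im,cv2.resize(s[40:160,130:290],(512,384))]),(800,300)))
M=R.from_rotvec(st["eef_rot"]).as_matrix(); print(st["tcp_pos"],"yaw",np.degrees(np.arctan2(M[1,1],M[0,1])),st["contact_force"],st["torque"])
E
```

```text
time: 8.78
tcp_pos: [0.5049, -0.2346, 0.0464]
eef_rot: [-1.375, 2.825, -0.0]
contact_force: [-0.0, -0.7, -1.6]
grip_width: 0.0153
time: 9.45
tcp_pos: [0.5049, -0.2346, 0.0463]
eef_rot: [-2.055, 2.376, -0.0]
contact_force: [0.1, -0.3, -2.2]
grip_width: 0.0151
[ 0.50485187 -0.23461256  0.04634066] yaw 171.7299195379783 [ 0.09987158 -0.28627475 -2.18025926] [-0.00279291  0.01238694 -0.04903655]
```

View pics/t1.png

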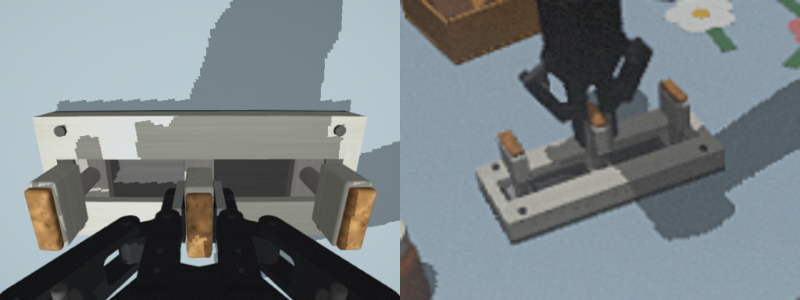

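The prop is turned crosswise between its neighbours, with no contact forces. Next I'll set it on the cavity floor and release.

```bash
python3 -m pendant '[{"translation":[0,0,0.01],"turn":[0,0,0],"claw":1},{"translation":[0,0,0.018],"turn":[0,0,0],"claw":1},{"translation":[0,0,0.024],"turn":[0,0,0],"claw":1},{"translation":[0,0,0.024],"turn":[0,0,0],"claw":1},{"translation":[0,0,0.024],"turn":[0,0,0],"claw":1}]' 20
python3 -m pendant '[{"translation":[0,0,0],"turn":[0,0,0],"claw":0.5},{"translation":[0,0,0],"turn":[0,0,0],"claw":0.3},{"translation":[0,0,0],"turn":[0,0,0],"claw":0.1},{"translation":[0,0,0],"turn":[0,0,0],"claw":-0.1},{"translation":[0,0,0],"turn":[0,0,0],"claw":-0.1},{"translation":[0,0,0],"turn":[0,0,0],"claw":-0.1},{"translation":[0,0,0],"turn":[0,0,0],"claw":-0.1}]'
```

```text
time: 9.97
tcp_pos: [0.5048, -0.2346, 0.0438]
eef_rot: [2.06, -2.372, -0.0]
contact_force: [-0.7, 0.1, -1.9]
grip_width: 0.0149
time: 10.55
tcp_pos: [0.5049, -0.2346, 0.044]
eef_rot: [-2.06, 2.372, -0.0]
contact_force: [0.3, -0.2, -0.5]
grip_width: 0.0469
```

```bash
python3 -m pendant '[{"translation":[0,0,-0.15],"turn":[0,0,0],"claw":-0.1},{"translation":[0,0,-0.35],"turn":[0,0,0],"claw":-0.1},{"translation":[0,0,-0.65],"turn":[0,0,0],"claw":-0.1},{"translation":[0,0,-1],"turn":[0,0,0],"claw":-0.1},{"translation":[0,0,-1],"turn":[0,0,0],"claw":-0.1}]'
python3 -m pendant '[{"translation":[0,0,-0.4],"turn":[0,0,0],"claw":-0.1},{"translation":[-0.3,0,-0.7],"turn":[0,0,0],"claw":-0.1},{"translation":[-0.6,0,-0.9],"turn":[0,0,0],"claw":-0.1},{"translation":[-0.6,0,-0.9],"turn":[0,0,0],"claw":-0.1},{"translation":[-0.6,0,-0.9],"turn":[0,0,0],"claw":-0.1}]'
python3 - <<'E'
from h import *
st=get_state(); im,d=camera("wrist"); s,_=camera("scene")
cv2.imwrite("pics/f1.png",cv2.resize(np.hstack([im,cv2.resize(s[40:160,130:290],(512,384))]),(800,300)))
p,T=T_cam("wrist",st); C=cloud(p,T,d); hsv=cv2.cvtColor(im,cv2.COLOR_BGR2HSV)
m=((hsv[...,0]<20)&(hsv[...,1]>100)&(C[...,2]>.06)&(C[...,2]<.1)&(abs(C[...,1]+.235)<.06)&(abs(C[...,0]-.504)<.13)).astype(np.uint8)
n,l,stt,_=cv2.connectedComponentsWithStats(m)
for i in range(1,n):
    if stt[i,4]>60:
        q=C[l==i]; r=cv2.minAreaRect(q[:,:2].astype(np.float32)*1000); print(stt[i,4],np.round(r[0],1),np.round(r[1],1),round(r[2],1),np.median(q[:,2]).round(4))
E
```

```text
time: 10.97
tcp_pos: [0.5091, -0.236, 0.1511]
eef_rot: [-2.057, 2.365, -0.019]
contact_force: [0.5, -0.2, -0.2]
grip_width: 0.0472
time: 11.38
tcp_pos: [0.514, -0.1741, 0.2354]
eef_rot: [-2.061, 2.368, -0.004]
contact_force: [-0.2, 0.1, -1.4]
grip_width: 0.047
550 [ 589.9 -246.3] [38.3 13.5] 82.6 0.0823
537 [ 503.5 -232.4] [38.9 12.5] 81.8 0.0823
546 [ 416.9 -221.2] [38.2 13.5] 82.3 0.0823
```

View pics/f1.png

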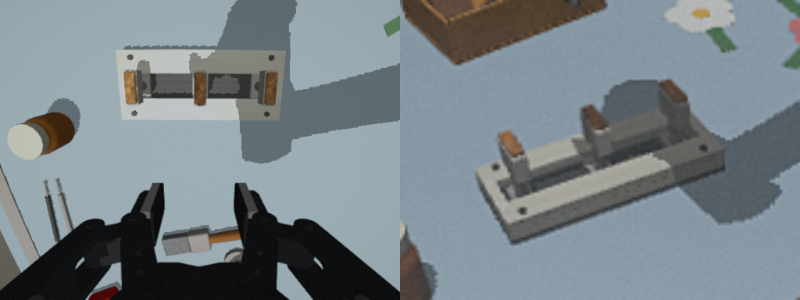

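All three props stand in line, with equal heights (82.3 mm) and yaws within 1°. The new one is centred, and the gripper is clear.

```bash
python3 -c "
from cell import hand_in; print(hand_in())"
```

```text
the job is handed in; nothing more can be done
None
```

The T-foot prop now stands in the middle of the rail, and the job was handed in at about 11.5 s of the 42 s allowed. I gripped it by the wing and lowered the foot lengthwise through the slot. Then I turned it 90° under the lips, set it on the cavity floor and let go, raising the gripper clear before handing in.

**Final position:** the last wrist picture puts its pad 82.3 mm up, the same as the two fixed props, so it is upright and seated. It sits about midway between them, within about 1–2 mm. Its wing lies crosswise, within 1° of theirs.

**Forces:** readings stayed at or below about 3 N throughout, with no sign of the foot jamming in the slot or during the turn.

**Other props:** the arm never came near the round-footed, square-footed, blue or purple props. I did not measure their positions again after the move.

No check failed or disagreed.

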